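Gauge the cartridge bore of a mixer valve and cap it by the result

ROBOT

A 6-joint arm with a two-finger parallel gripper is mounted at the origin on a cart in front of the work surface, level with it; the furniture and walls round the work are solid. World frame = base frame: x ahead of the robot, y to its left, z up, the work surface at z = 0. Lengths are in mm, angles in rad, forces in N, time in s.
With the tool pointing down it reaches from about 275 to 750 mm from the base axis. Payload 10.2 kg.
Tool frame: the origin (TCP) lies midway between the tips of the shut fingers; the grasp point (between the pads) lies 19 mm behind it; z points along the fingers, y is the line along which they close (so a half turn about z gives the same grasp; the last joint's range is limited). The gripper opens to 85 mm and grips with 20 to 120 N. Pads are 22 mm wide; open, the fingers measure 114 mm over their backs; the gripper's body (76 mm by 85 mm) begins 54 mm behind the grasp point. The pads swing forward as they close: fully open they stand 13 mm farther back than shut.
Start: joints at [0.991, 0.313, 1.498, -0, 1.331, -0.223], TCP at [183.384, 491.937, 231.294] pointing down, gripper open.
Joint ranges: [-2.94, 2.94], [-0.97, 2.17], [0.19, 2.56], [-1.23, 4.37], [0.02, 3.11], [-2.88, 2.88]. Speed limits (rad/s): [2.39, 2.39, 3.01, 3.14, 3.14, 3.14].

INTERFACE

Orientations are given as a unit quaternion [w, x, y, z].
In Python, from rig import ctrl gives the robot as it stands.
- The arm moves only by the tool send_rows, never from a script. Its argument "targets" is a list of rows, each a list of 7 numbers: the closure, from -1 (fully open) to 1 (shut), so that 0 is half open, then the shift along the tool's x, y, z in m, then the turn, a rotation vector about the tool's x, y, z in rad. In form: [[claw, dx, dy, dz, ax, ay, az], ...]. A call has exactly 10 rows; each row shifts and turns the commanded pose from where the row before left it, along the tool's axes as they then stand; what a row does not reach is not made up. A row lasts 1/8 s, in which the tool goes at most 62.5 mm and 10.7 degrees, less where a joint would pass 70% of its speed; a pose out of reach is approached as far as the arm can. A call with a gripper value outside its range is refused whole. The fingers move at their own pace and stop on an object; "squeeze" is the grip in N (left out, the last holds). Time passes only in rows, so rows that do not move let the fingers close, or fill a call up. It gives the time, the measured TCP pose, the force, the opening and the grip force at its end, in the units of the state.
- ctrl.sense(): the state, without advancing time (a new reading comes with each control period).
- ctrl.capture(name): name is "scene" or "top" or "wrist"; returns a dict with "img" (480x640x3 uint8, red, green, blue), "camera_matrix" (3x3 intrinsics, pixels), "R" (3x3) and "t" (3): a world point X has camera coordinates R X + t. Camera axes: x right, y down, z forward; pixel columns grow to the right and rows downward; lengths in mm; the calibration is good to about 2 mm. A picture is of the moment at which its call begins. There is no depth.
- ctrl.finish_job(): hands the job in; it is judged then, once.
Trained networks look in a picture, given as the dict that the camera call returned (one of the last four; its "shot" number tells which), for a name from the list of things; names that differ only in an ending like _2 or _b are one class to them, and where a whole thing is asked for, a point or a joint stands for the part that bears it (a point fixed in the world has none). Each returns a list of dicts, best first, with "score" (0 to 1); they miss things now and then, are a little off and sometimes report something else, mostly with a low value. They report only what shows in the picture. A call takes as long as a camera call. They do not tell look-alikes from the thing itself.
- ctrl.boxes_of(query, picture): "extent" ([left, top, width, height] in pixels, round what is visible of it).
- ctrl.landmark_of(query, picture): "point" ([column, row] in pixels: a listed point, or the origin of a listed thing).
The state is a dict: "time_s": time; "joints": joint angles; "dq": joint speeds; "tau": joint torques, N m; "eef_pos": TCP position; "ee_rot": TCP orientation; "force": force on the tool from outside, world axes, zero at the start; "wrist_torque": the same for the moment, N m; "grip_width": opening from 0.0 (shut) to 1.0 (fully open); "grip_force": force on a finger pad.
Only numpy, scipy, OpenCV 4.12 (cv2) and the standard library are available. Lean on these libraries where they do the work, as an engineer would, in place of code of your own. Each camera call takes 0.05 s, during which the arm holds its last target. There are 200 camera calls.

TASK

Check the blind bore of the brass valve body: lift the depth gauge by its square head, stand its base flat on the boss face over the bore and slide the rod down until it bottoms firmly, without forcing it (some 10 N is plenty, 25 N bends it). Leave the gauge standing there with the rod down and read the depth from the rod: if the bore is 40 mm deep or more, push the green cap over the valve's small outlet stub, if it is shallower, the red cap. Leave the other cap and everything else where it is.

Things in the scene. Friction and masses are not known exactly. Their poses are not given: they have to be found in the camera images.
- valve: Brass mixer valve clamped on an aluminium pallet 120 x 205 x 12 mm; fixed. Origin: centre of the pallet's underside, z up, y along the valve. At y -45 mm the cartridge boss (44 mm across, flat face 80 mm up) with the blind bore; at y +50 mm the outlet column (33 mm across, 62 mm high) with the stub; at y +6 mm a strap clamp, bolts 68 mm high; hex nuts at both ends, 61 mm high
- bore_mouth (a point): Centre of the bore's mouth, level with the flat boss face. The bore is vertical, 13 mm wide, with a flat bottom (a firm rubber seat washer that gives about 1 mm under 15 N) somewhere between 29 and 47 mm below the face: the depth differs each time and is not told
- stub_seat (a point): Centre of the flat shoulder on top of the outlet column, at the foot of the stub. The stub is 9.2 mm thick, rises 5.5 mm from here and has a bevelled tip; a cap pushed over it rests on this shoulder
- gauge: Depth gauge, 0.14 to 0.24 kg, standing on the worktop. Origin: centre of the underside of its steel base bar, z up. Bar 70 (x) x 24 (y) x 16 mm, on it a dark round sleeve 23 mm thick up to 34 mm, with a clamp screw on the -y side (loose, not to be used). The rod slides vertically through the sleeve on the gauge's axis
- depth_rod (a joint): How far the rod is pushed down, m: 0 fully up, 0.054 fully down. Its tip is (value - 1 mm) below the base's underside: the bore's depth once base is flat on the face and rod bottomed. Steel rod 10 mm thick, bevelled tip, black rings every 5 mm; bare length between sleeve and head = 58 mm - value. Slides under a steady 4 N drag, stays where left; lifted by the head, the base hangs on it
- rod_head (a point): Centre of the rod's square dark head with red dot on top: 18 x 18 mm wide (sides along the gauge's x and y), 20 mm high, at the top of the rod; with the rod up it is 102 mm above the base's underside. The place to grip the gauge from above and to push the rod
- green_cap: Green plastic thread cap, 22 mm across, 14 mm high, open side down with a hollow at least 12 mm wide and 6 mm deep; stands loose on the worktop. Origin at the centre of its underside, z up. It means: depth good
- red_cap: Red plastic thread cap, the same size and origin as the green one, stands loose on the worktop. It means: bored too shallow
- union_nut: Chrome hex union nut, 29 x 32 x 12 mm, lying loose behind the valve; a bystander. Origin at the centre of its underside
- nipple_up: Brass double nipple standing upright, 26 mm across, 40 mm high; a bystander. Origin at the centre of its underside
- oil_bottle: Small brown dropper bottle, 34 mm across, 102 mm high, standing; a bystander. Origin at the centre of its underside
There are look-alikes about, which are no part of the job. There is more than one size of the valve; the job needs the larger.

How it is judged (in metres and radians):
On the way:
1. the gauge's base stands flat on the boss face over the bore and the rod is pressed on the bottom of the bore with more than 3 N, at rest (horizontal distance between gauge and bore_mouth below 0.004 m and z of gauge in the frame of bore_mouth between -0.002 and 0.002 m and angle between gauge's own z axis and vertical below 0.06 rad and value of joint depth_rod above 0.02 m and velocity of joint depth_rod below 0.003 m/s and contact force between depth_rod and valve above 3 N), for 0.1 s.
At the end, for the whole second after the job is handed in: Gauge at rest, base flat on the boss face within 3 mm and 4 mm of the bore's axis, rod still down. The right cap sits upright on the stub's shoulder (4 mm, 2.5 mm high): green from 40 mm depth, else red (within 1.2 mm of 40 either passes). The other cap is within 30 mm of its start (horizontal distance between gauge and bore_mouth below 0.004 m and z of gauge in the frame of bore_mouth between -0.003 and 0.003 m and angle between gauge's own z axis and vertical below 0.06 rad and linear speed of gauge below 0.02 m/s and ((value of joint depth_rod above 0.0398 m and horizontal distance between green_cap and stub_seat below 0.004 m and z of green_cap in the frame of stub_seat between -0.002 and 0.0025 m and angle between green_cap's own z axis and vertical below 0.15 rad and linear speed of green_cap below 0.02 m/s and distance of red_cap from where it was at the start of the episode below 0.03 m) or (value of joint depth_rod between 0.02 and 0.0422 m and horizontal distance between red_cap and stub_seat below 0.004 m and z of red_cap in the frame of stub_seat between -0.002 and 0.0025 m and angle between red_cap's own z axis and vertical below 0.15 rad and linear speed of red_cap below 0.02 m/s and distance of green_cap from where it was at the start of the episode below 0.03 m))); the robot touches nothing.
It fails at once if the rod is forced: more than 25 N between rod and valve (contact force between depth_rod and valve above 25 N).
It fails at once if the gauge is toppled (angle between gauge's own z axis and vertical above 0.7 rad).
It fails at once if a bystander is disturbed: nut, nipple or bottle moved more than 30 mm (distance of any of union_nut, nipple_up, oil_bottle from where it was at the start of the episode above 0.03 m).
It also fails if it takes over 54 s, if anything falls off the work surface, if the arm or the gripper's body presses on something with over 40 N, if the wrist force passes 120 N, or if a joint passes its speed limit or range.

## Working session

There is one attempt and no reset: what is moved stays moved. The work goes in short steps, Python scripts to look and compute and a tool call to move; the robot and the scene stay as the last step left them, time stands still between calls to the robot, and variables do not carry over. Pictures are saved under pics/ and viewed, at most 10 in all, crops included, and the job is handed in when it is done.

Besides the shell and the picture viewer there is one more tool, called after ">>>" as name(argument=value, ...), one argument or row to a line, values as JSON. send_rows: Moves the arm, as the interface text tells. Its arguments: {"type":"object","properties":{"targets":{"type":"array"},"squeeze":{"type":"number"}},"required":["targets"]}

```bash
ls; mkdir -p pics; python3 - <<'E'
from rig import ctrl
import cv2,json
s=ctrl.sense(); print(s)
names=["valve","bore_mouth","stub_seat","gauge","rod_head","green_cap","red_cap","union_nut","nipple_up","oil_bottle"]
for c in ["scene","top"]:
    p=ctrl.capture(c); cv2.imwrite(f"pics/{c}0.png",p["img"][:,:,::-1])
    print(c,p["camera_matrix"].tolist(),p["R"].tolist(),p["t"].tolist())
    for n in names:
        try: print(n,[(round(d["score"],2),[round(v) for v in d["point"]]) for d in ctrl.landmark_of(n,p)])
        except Exception as e: print(n,e)
print(ctrl.sense()["time_s"])
E
```

```text
pics
{'time_s': 0.0, 'joints': array([ 9.90578234e-01,  3.13441374e-01,  1.49848057e+00, -5.74214692e-06,
        1.33101385e+00, -2.23396318e-01]), 'dq': array([-0.00112016,  0.00072281, -0.00236445,  0.00013033,  0.00158833,
       -0.00171038]), 'tau': array([ 1.58548746e-04, -4.12265396e+01, -2.59740740e+01, -1.56199385e-04,
        4.16933544e-03, -6.40763687e-06]), 'eef_pos': array([183.23641807, 491.68910891, 230.72312819]), 'ee_rot': array([-2.60072239e-04,  1.77465197e-01,  9.84126848e-01, -6.19172686e-04]), 'force': array([-0.86180003, -0.10567386,  0.21502744]), 'wrist_torque': array([-0.06549433, -0.0397884 , -0.01122133]), 'grip_force': 0.0, 'grip_width': 1.002311391759331}
scene [[483.0831562873709, 0.0, 316.97343461605004], [0.0, 483.0831562873709, 221.40122719817575], [0.0, 0.0, 1.0]] [[0.6917052956434809, -0.7219871273987277, -0.016684479293599043], [-0.5232675657367349, -0.4851302674117748, -0.7005995134803706], [0.49772968429330905, 0.4933388404651649, -0.7133596216928525]] [-360.1836110669663, 353.5650392701942, 720.147126143586]
valve [(0.81, [349, 243]), (0.63, 
[... 463 characters left out ...]
4.0065293200528, 239.81804894259855], [0.0, 0.0, 1.0]] [[0.028775401382639242, -0.9995432431292158, 0.009234792363520386], [-0.9937575599412793, -0.029602607189886828, -0.1075620644424214], [0.10778630866126906, -0.00608200314786038, -0.9941554812517441]] [19.108366370287033, 576.6222223131936, 1097.9040744769834]
valve [(0.85, [329, 233]), (0.65, [263, 335])]
bore_mouth [(0.96, [274, 334]), (0.71, [351, 232])]
stub_seat [(0.64, [307, 226]), (0.61, [247, 339])]
gauge [(0.97, [431, 297])]
rod_head [(0.56, [443, 300])]
green_cap [(0.61, [161, 288])]
red_cap [(0.39, [211, 300])]
union_nut [(0.51, [435, 172])]
nipple_up [(0.43, [456, 194]), (0.26, [435, 169])]
oil_bottle [(0.66, [169, 201])]
1.1
```

View pics/scene0.png

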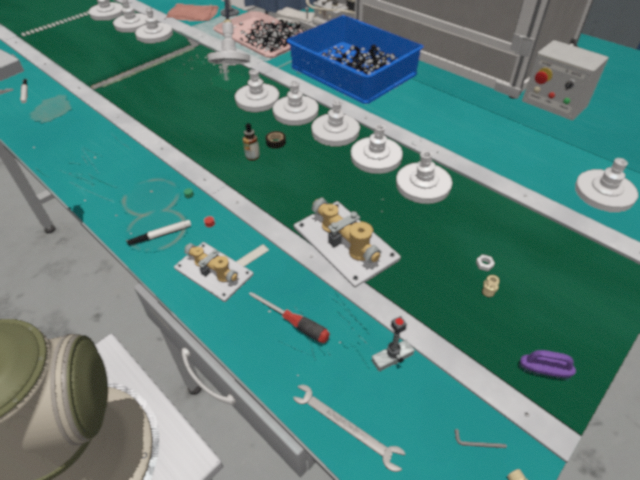

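View pics/top0.png

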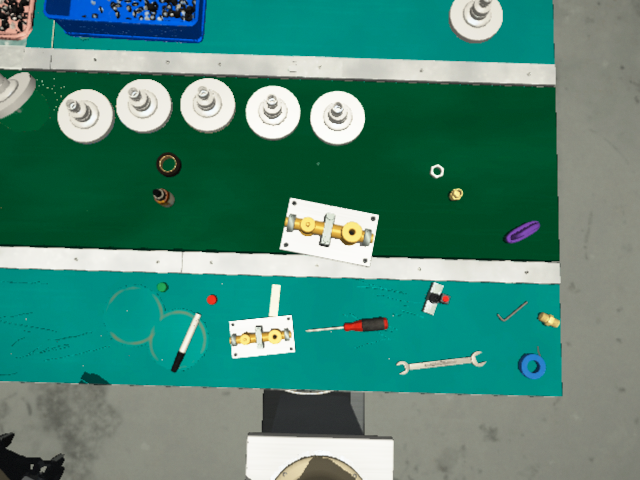

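The large valve is at (349,243) in scene and (329,232) in top. A smaller look-alike valve sits at (214,271) / (263,336). The gauge is at (396,345) / (433,298). The red cap is at (210,221) / (212,299) and the green cap at (188,193) / (162,287). The red screwdriver handle, the blue ring and the brass fitting at the right edge are only clutter. I choose the larger valve.

```bash
cat > h.py <<'E'
import numpy as np, cv2
from scipy.spatial.transform import Rotation as Ro
from rig import ctrl
def ray(p,uv):
    K,R,t=[np.array(p[k],float) for k in("camera_matrix","R","t")]
    return -R.T@t, R.T@np.linalg.solve(K,[uv[0],uv[1],1.])
def onz(p,uv,z):
    c,d=ray(p,uv); return c+d*(z-c[2])/d[2]
def tri(a):   # [(pic,uv),...]
    A=np.zeros((3,3));b=np.zeros(3)
    for p,uv in a:
        c,d=ray(p,uv); d=d/np.linalg.norm(d); M=np.eye(3)-np.outer(d,d); A+=M;b+=M@c
    return np.linalg.solve(A,b)
def proj(p,X):
    K,R,t=[np.array(p[k],float) for k in("camera_matrix","R","t")]
    x=K@(R@np.array(X,float)+t); return x[:2]/x[2]
def tool():
    s=ctrl.sense(); q=s["ee_rot"]; return np.array(s["eef_pos"]),Ro.from_quat([q[1],q[2],q[3],q[0]]),s
def plan(X,yaw=None):
    """tool-frame shift (m) to world point X, and turn about tool z to bring tool y to world yaw (mod pi)"""
    x,R,s=tool(); d=R.inv().apply(np.array(X,float)-x)/1e3
    y=R.apply([0,1,0]); a=np.arctan2(y[1],y[0]); r=None
    if yaw is not None: r=-((yaw-a+np.pi/2)%np.pi-np.pi/2)
    print("pos",x.round(1),"yaw",round(a,4),"tilt",R.apply([0,0,1]).round(4),"j6",s["joints"][5].round(2),"shift",d.round(4),"turn_z",r, "t",round(s["time_s"],2))
E
python3 - <<'E'
from h import *
S=ctrl.capture("scene");T=ctrl.capture("top")
for n in ["valve","bore_mouth","stub_seat","gauge","rod_head","green_cap","red_cap","union_nut","nipple_up","oil_bottle"]:
    for a in ctrl.landmark_of(n,S):
        for b in ctrl.landmark_of(n,T):
            X=tri([(S,a["point"]),(T,b["point"])]); e=np.abs(proj(S,X)-a["point"]).max()
            if e<8: print(n,X.round(0),round(e,1))
print("caps z0",onz(T,(162,287),7),onz(T,(212,299),7),onz(S,(188,193),7),onz(S,(210,221),7))
print("gauge base ends top: ",onz(T,(439,284),16),onz(T,(428,314),16))
W=ctrl.capture("wrist");x,R,s=tool();Rc=W["R"]
print("wristcam in tool", R.inv().apply(-Rc.T@W["t"]-x), (Rc@R.as_matrix()).round(3), W["camera_matrix"][0])
I=np.vstack([cv2.resize(T["img"][180:280,270:390],(600,500),interpolation=cv2.INTER_CUBIC)])
J=cv2.resize(T["img"][270:330,400:470],(200,171),interpolation=cv2.INTER_CUBIC)
I=np.hstack([I,np.zeros((500,200,3),np.uint8)]);I[:171,600:]=J
K=cv2.resize(T["img"][270:320,140:230],(200,111),interpolation=cv2.INTER_CUBIC); I[200:311,600:]=K
cv2.imwrite("pics/crop1.png",I[:,:,::-1])
E
```

```text
valve [604.  -8.  -7.] 0.1
bore_mouth [592. -51.  80.] 1.3
bore_mouth [367. 102.  51.] 1.2
stub_seat [605.  40.  59.] 1.0
gauge [ 460. -239.   -8.] 1.5
rod_head [ 455. -246.  101.] 0.1
red_cap [439. 246.   0.] 0.6
union_nut [ 743. -247.   -1.] 0.4
union_nut [ 767. -270. -101.] 1.8
nipple_up [ 688. -294.   -2.] 3.3
oil_bottle [660. 363.  -4.] 0.1
caps z0 [463.61861556 358.66457114   7.        ] [440.40910236 246.83086026   7.        ] [461.09090232 357.19187993   7.        ] [439.84489207 246.08011019   7.        ]
gauge base ends top:  [ 487.80441289 -253.84407208   16.        ] [ 421.42065317 -229.74131366   16.        ]
wristcam in tool [ 8.45819944e+01 -7.17633712e-02 -1.42360984e+02] [[-0.     1.     0.   ]
 [-0.945 -0.    -0.328]
 [-0.328 -0.     0.945]] [389.67342729   0.         314.37484052]
```

View pics/crop1.png

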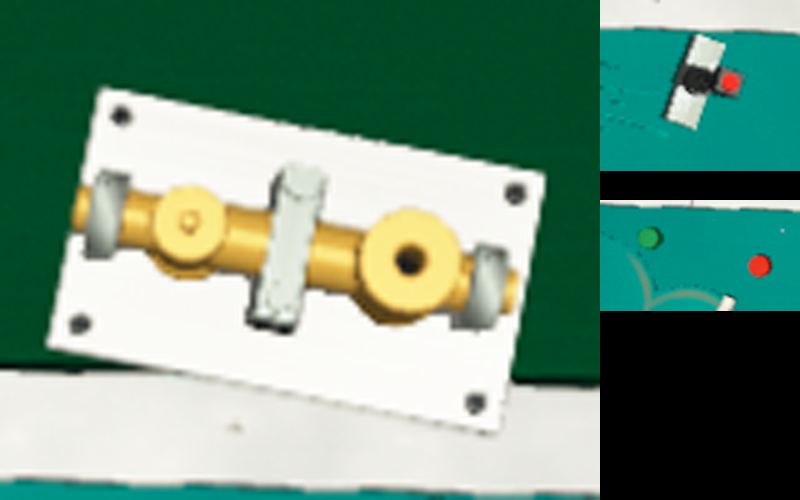

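The crop shows the large valve: bore at top px (352,232), stub at (308,224). It also confirms the gauge, its red-dot head and both caps. Moving over the gauge now.

>>> send_rows(
  targets=[
    [-1,-0.0257,-0.0297,0.001,0,0,0],
    [-1,-0.0257,-0.0297,0.001,0,0,0],
    [-1,-0.0257,-0.0297,0.001,0,0,0],
    [-1,-0.0257,-0.0297,0.001,0,0,0],
    [-1,-0.0257,-0.0297,0.001,0,0,0],
    [-1,-0.0257,-0.0297,0.001,0,0,0],
    [-1,-0.0257,-0.0297,0.001,0,0,0],
    [-1,-0.0257,-0.0297,0.001,0,0,0],
    [-1,-0.0257,-0.0297,0.001,0,0,0],
    [-1,-0.0257,-0.0297,0.001,0,0,0],
  ],
  squeeze=40,
)

```text
time_s: 3.65
eef_pos: [320.8, 122.7, 221.5]
ee_rot: [0.0, 0.177, 0.984, 0.0]
force: [1.0, 0.2, -0.8]
grip_width: 1.006
grip_force: 0.0
```

>>> send_rows(
  targets=[
    [-1,-0.0257,-0.0297,0.001,0,0,0],
    [-1,-0.0257,-0.0297,0.001,0,0,0],
    [-1,-0.0257,-0.0297,0.001,0,0,0],
    [-1,-0.0257,-0.0297,0.001,0,0,0],
    [-1,-0.0257,-0.0297,0.001,0,0,0],
    [-1,-0.0257,-0.0297,0.001,0,0,0],
    [-1,-0.0257,-0.0297,0.001,0,0,0],
    [-1,-0.0257,-0.0297,0.001,0,0,0],
    [-1,-0.0257,-0.0297,0.001,0,0,0],
    [-1,-0.0257,-0.0297,0.001,0,0,0],
  ],
)

```text
time_s: 4.9
eef_pos: [457.9, -245.5, 211.3]
ee_rot: [0.0, 0.178, 0.984, -0.0]
force: [0.6, -0.5, 0.7]
grip_width: 0.997
grip_force: 0.0
```

```bash
python3 - <<'E'
from h import *
W=ctrl.capture("wrist"); cv2.imwrite("pics/w1.png",W["img"][:,:,::-1])
for n,z in [("rod_head",102),("gauge",0)]:
    for d in ctrl.landmark_of(n,W): print(n,d["score"],d["point"],onz(W,d["point"],z).round(1))
plan([457,-243,150],1.22)
E
```

```text
rod_head 0.8 [320.1, 238.2] [ 458.3 -241.6  102. ]
pos [ 457.5 -245.2  210.7] yaw 1.2124 tilt [-6.e-04  6.e-04 -1.e+00] j6 -1.93 shift [0.0012 0.0018 0.0607] turn_z -0.0076293259219031295 t 5.05
```

View pics/w1.png

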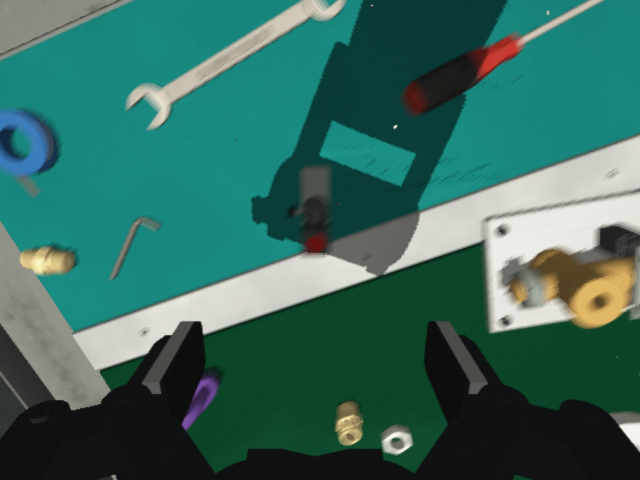

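The wrist view shows the gauge's red dot near (317,243), with the bar running along the image vertical, so it is already aligned with the fingers. The larger valve is at right (600,300).

```bash
python3 - <<'E'
from h import *
W=ctrl.capture("wrist");T=ctrl.capture("top");S=ctrl.capture("scene")
for p,(u,v) in((W,(317,243)),(T,(446,299)),(S,(400,323))):
    I=p["img"].astype(int);m=(I[:,:,0]>1.8*I[:,:,1])&(I[:,:,0]>1.8*I[:,:,2])&(I[:,:,0]>70);m[:v-14]=0;m[v+14:]=0;m[:,:u-14]=0;m[:,u+14:]=0
    y,x=np.nonzero(m);c=(x.mean(),y.mean());print(len(x),c,onz(p,c,112).round(1))
    print([d["extent"] for d in ctrl.boxes_of("rod_head",p)])
# bar orientation in wrist
I=cv2.cvtColor(W["img"],cv2.COLOR_RGB2HSV);m=((I[:,:,1]<60)&(I[:,:,2]>60)).astype(np.uint8);m[:165]=0;m[205:]=0;m[:,:285]=0;m[:,345:]=0
for r in range(172,196,6):
    x=np.nonzero(m[r])[0]; print(r,x.min(),x.max(),[onz(W,(q,r),16).round(1).tolist() for q in(x.min(),x.max())])
plan([457,-243,150],1.22)
E
```

```text
260 (np.float64(319.84615384615387), np.float64(241.35384615384615)) [ 456.6 -241.1  112. ]
[[303.3, 205.8, 31.2, 47.7]]
32 (np.float64(445.0), np.float64(298.34375)) [ 456.5 -241.   112. ]
[[433.9, 295.4, 13.6, 7.0]]
41 (np.float64(398.9756097560976), np.float64(321.1219512195122)) [ 454.8 -241.5  112. ]
[[389.6, 315.8, 14.8, 36.4]]
172 305 331 [[424.0, -241.3, 16.0], [431.9, -220.4, 16.0]]
178 305 331 [[428.8, -243.2, 16.0], [436.7, -222.1, 16.0]]
184 305 331 [[433.7, -245.1, 16.0], [441.7, -223.9, 16.0]]
190 305 331 [[438.6, -247.0, 16.0], [446.6, -225.7, 16.0]]
pos [ 457.5 -243.5  211.6] yaw 1.2148 tilt [ 3.e-04 -2.e-04 -1.e+00] j6 -1.93 shift [0.0007 0.0003 0.0616] turn_z -0.005155171686275439 t 5.35
```

>>> send_rows(
  targets=[
    [-1,0.002,0.0025,0.006,0,0,0],
    [-1,0,0,0.02,0,0,0],
    [-1,0,0,0.02,0,0,0],
    [-1,0,0,0.02,0,0,0],
    [-1,0,0,0.02,0,0,0],
    [-1,0,0,0.02,0,0,0],
    [-1,0,0,0.02,0,0,0],
    [-0.3,0,0,0,0,0,0],
    [0.2,0,0,0,0,0,0],
    [0.4,0,0,0,0,0,0],
  ],
  squeeze=40,
)

```text
time_s: 6.6
eef_pos: [456.8, -241.3, 86.1]
ee_rot: [0.001, 0.177, 0.984, -0.0]
force: [-0.2, -0.4, 0.3]
grip_width: 0.374
grip_force: 0.0
```

>>> send_rows(
  targets=[
    [0.5,0,0,0,0,0,0],
    [0.6,0,0,0,0,0,0],
    [0.7,0,0,0,0,0,0],
    [1,0,0,0,0,0,0],
    [1,0,0,0,0,0,0],
    [1,0,0,0,0,0,0],
    [1,0,0,0,0,0,0],
    [1,0,0,0,0,0,0],
    [1,0,0,-0.001,0,0,0],
    [1,0,0,-0.001,0,0,0],
  ],
)

```text
time_s: 7.85
eef_pos: [456.1, -240.7, 86.8]
ee_rot: [-0.001, 0.177, 0.984, 0.0]
force: [0.1, 0.2, -2.2]
grip_width: 0.2
grip_force: 39.5
```

```bash
python3 - <<'E'
from h import *
ps=[]
for i in range(3):
    W=ctrl.capture("wrist"); ps.append(ctrl.sense()["eef_pos"])
print(np.array(ps).round(1)); s=ctrl.sense(); print(s["force"],s["grip_width"]*85,s["grip_force"])
cv2.imwrite("pics/w2.png",W["img"][:,:,::-1])
plan([592,-51,215],None)
E
```

```text
[[ 456.3 -240.9   87. ]
 [ 456.4 -240.9   87. ]
 [ 456.4 -241.    87. ]]
[ 0.2362223  -0.03848869 -2.44340756] 17.237730900300505 39.4634485244751
pos [ 456.4 -241.    87. ] yaw 1.214 tilt [-6.e-04  5.e-04 -1.e+00] j6 -1.93 shift [-0.0607  0.2254 -0.1279] turn_z None t 8.0
```

View pics/w2.png

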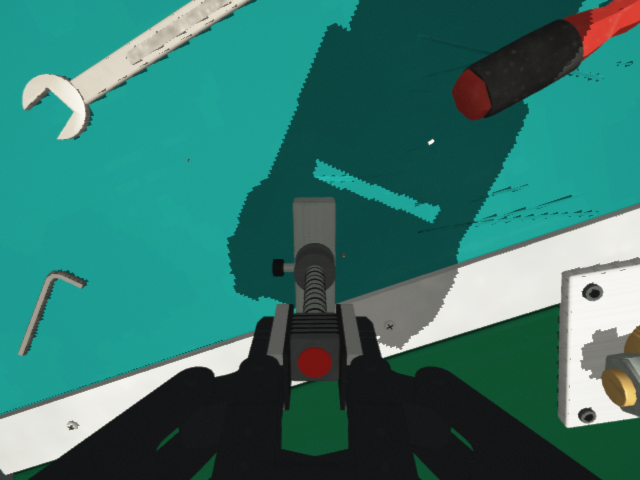

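The gauge is held by its head: red dot at (314,362), bar hanging square, screw to the left at (278,268). Next I lift it and stop short of the bore to look.

>>> send_rows(
  targets=[
    [1,0,0,-0.01,0,0,0],
    [1,0,0,-0.02,0,0,0],
    [1,0,0,-0.02,0,0,0],
    [1,0,0,-0.02,0,0,0],
    [1,0,0,-0.02,0,0,0],
    [1,-0.005,0.015,-0.015,0,0,0],
    [1,-0.011,0.027,-0.005,0,0,0],
    [1,-0.011,0.027,0,0,0,0],
    [1,-0.011,0.027,0,0,0,0],
    [1,-0.011,0.027,0,0,0,0],
  ],
)

```text
time_s: 9.25
eef_pos: [546.0, -142.2, 198.0]
ee_rot: [0.0, 0.177, 0.984, -0.0]
force: [0.3, -0.2, -2.0]
grip_width: 0.201
grip_force: 39.5
```

>>> send_rows(
  targets=[
    [1,-0.008,0.018,0,0,0,0],
    [1,-0.004,0.009,0,0,0,0],
    [1,0,0,0,0,0,0],
    [1,0,0,0,0,0,0],
    [1,0,0,0,0,0,0],
    [1,0,0,0,0,0,0],
    [1,0,0,0,0,0,0],
    [1,0,0,0,0,0,0],
    [1,0,0,0,0,0,0],
    [1,0,0,0,0,0,0],
  ],
)

```text
time_s: 10.5
eef_pos: [566.1, -121.9, 197.3]
ee_rot: [-0.0, 0.177, 0.984, 0.0]
force: [0.7, 0.5, -1.9]
grip_width: 0.204
grip_force: 39.5
```

```bash
python3 - <<'E'
from h import *
W=ctrl.capture("wrist"); cv2.imwrite("pics/w3.png",W["img"][:,:,::-1])
x,R,s=tool()
for n,z in [("bore_mouth",80),("stub_seat",62),("rod_head",x[2]+17)]:
    for d in ctrl.landmark_of(n,W): print(n,d["score"],d["point"],onz(W,d["point"],z).round(1))
p=W;I=p["img"].astype(int);m=(I[:,:,0]>1.8*I[:,:,1])&(I[:,:,0]>1.8*I[:,:,2])&(I[:,:,0]>70);u,v=314,362
m[:v-30]=0;m[v+30:]=0;m[:,:u-30]=0;m[:,u+30:]=0
y,xx=np.nonzero(m);c=(xx.mean(),y.mean());print(len(xx),c,onz(p,c,x[2]+27).round(1))
T=ctrl.capture("top")
for n,z in [("bore_mouth",80),("stub_seat",62)]:
    for d in ctrl.landmark_of(n,T): print(n,d["score"],d["point"],onz(T,d["point"],z).round(1))
print("top hand-read",onz(T,(352,232.2),80),onz(T,(308,224.4),67.5))
print(s["force"]);plan([592,-51,195])
E
```

```text
bore_mouth 0.62 [421.1, 234.4] [591.1 -51.7  80. ]
bore_mouth 0.17 [448.9, 195.4] [570.9 -26.7  80. ]
bore_mouth 0.16 [313.8, 252.0] [ 577.2 -126.6   80. ]
stub_seat 0.86 [546.4, 203.0] [607.  43.  62.]
rod_head 0.72 [311.9, 344.8] [ 564.9 -122.5  214.3]
826 (np.float64(314.4503631961259), np.float64(362.06053268765135)) [ 565.6 -121.8  224.3]
bore_mouth 0.78 [350.8, 230.8] [592.2 -50.9  80. ]
bore_mouth 0.55 [271.2, 337.4] [366.4 108.5  80. ]
stub_seat 0.59 [245.1, 338.8] [360.5 164.   62. ]
stub_seat 0.56 [308.8, 226.7] [600.7  37.7  62. ]
top hand-read [589.31769712 -53.44827113  80.        ] [604.83322978  39.59538427  67.5       ]
[ 0.27800779  0.40584044 -1.41514726]
pos [ 566.1 -121.9  197.3] yaw 1.214 tilt [ 0. -0. -1.] j6 -1.63 shift [0.0005 0.0755 0.0023] turn_z None t 10.85
```

View pics/w3.png

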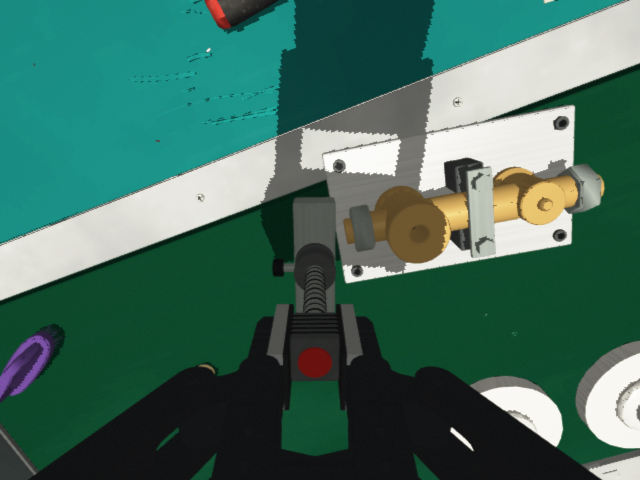

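The wrist view shows the bore at about (419,234) and the stub tip at (545,204). I'll refine the bore and stub centres by segmentation.

```bash
python3 - <<'E'
from h import *
W=ctrl.capture("wrist");H=cv2.cvtColor(W["img"],cv2.COLOR_RGB2GRAY)
x,R,s=tool()
c0=H[222:248,405:434]; print(c0[::2,::2])
def comp(lo,hi,seed,win):
    m=((H>=lo)&(H<=hi)).astype(np.uint8); k=np.zeros_like(m);u,v=seed;k[v-win:v+win,u-win:u+win]=1
    n,l,st,ce=cv2.connectedComponentsWithStats(m*k); i=l[v,u]; return st[i],ce[i]
g=H[234,419]
for th in (70,75,80,85):
    print(th,comp(0,th,(419,234),14))
print(H[196:214:2,534:558:2])
k=cv2.HoughCircles(cv2.medianBlur(H[180:290,370:470],3),cv2.HOUGH_GRADIENT,1,10,param1=80,param2=12,minRadius=24,maxRadius=36)
print(None if k is None else k[0][:3]+[370,180,0])
k=cv2.HoughCircles(cv2.medianBlur(H[170:235,510:580],3),cv2.HOUGH_GRADIENT,1,10,param1=80,param2=12,minRadius=16,maxRadius=28)
print(None if k is None else k[0][:3]+[510,170,0])
I=cv2.resize(W["img"][170:280,370:580],(800,419),interpolation=cv2.INTER_CUBIC);cv2.imwrite("pics/w3c.png",I[:,:,::-1])
for q in((419,234),(421,234.4)):print(onz(W,q,80))
print(onz(W,(545,204),67.5))
E
```

```text
[[90 89 89 90 90 89 90 90 90 89 91 90 91 90 90]
 [90 89 89 91 90 89 88 83 84 87 89 90 90 89 89]
 [91 90 91 91 87 77 74 72 71 74 78 85 89 89 90]
 [91 90 90 84 49 70 73 70 70 71 71 79 85 90 90]
 [91 91 87 78 76 74 73 73 71 71 69 72 82 89 91]
 [90 89 85 75 75 76 74 75 73 72 70 71 81 89 89]
 [89 90 82 75 76 76 75 73 73 72 71 70 82 88 89]
 [90 88 84 77 74 76 75 74 74 73 71 74 83 90 91]
 [91 90 85 77 76 73 75 76 73 74 72 82 87 90 90]
 [89 90 89 83 77 76 76 77 75 74 80 87 88 90 89]
 [89 90 90 89 86 80 77 76 80 86 87 88 89 91 91]
 [90 91 89 90 89 87 87 89 88 90 91 90 89 90 89]
 [89 91 90 91 89 90 90 90 90 89 90 90 89 91 90]]
70 (array([     0,      0,    640,    480, 307167], dtype=int32), array([319.48903365, 239.5010955 ]))
75 (array([411, 226,  18,  16, 198], dtype=int32), array([419.84343434, 232.81818182]))
80 (array([410, 225,  19,  18, 280], dtype=int32), array([418.98928571, 233.42857143]))
85 (array([409, 224,  22,  20, 335], dtype=int32), array([419.29552239, 233.32537313]))
[[199 198 200 200 193 199 200 199 198 197 197 196]
 [199 199 198 194 103 111 119 173 196 197 197 197]
 [200 199 187 101 108 121 127 136 138 191 196 197]
 [199 197 106 103 124 144 177 192 183 163 197 197]
 [199 187  89 111 136 180 197 197 196 174 196 197]
 [200 186  86 114 141 195 197 197 196 180 197 196]
 [198 199 119 106 128 174 196 194 188 197 197 196]
 [198 198 198 179 129 127 139 163 195 197 197 197]
 [199 198 198 197 197 196 195 197 197 197 197 197]]
[[416.5        228.5         34.20000076]
 [401.5        214.5         28.60000038]
 [441.5        218.5         30.70000076]]
[[538.5        199.5         25.20000076]
 [559.5        192.5         17.39999962]]
[590.32436249 -52.96691047  80.        ]
[591.09772955 -51.73423646  80.        ]
[604.98693029  39.23789186  67.5       ]
```

View pics/w3c.png

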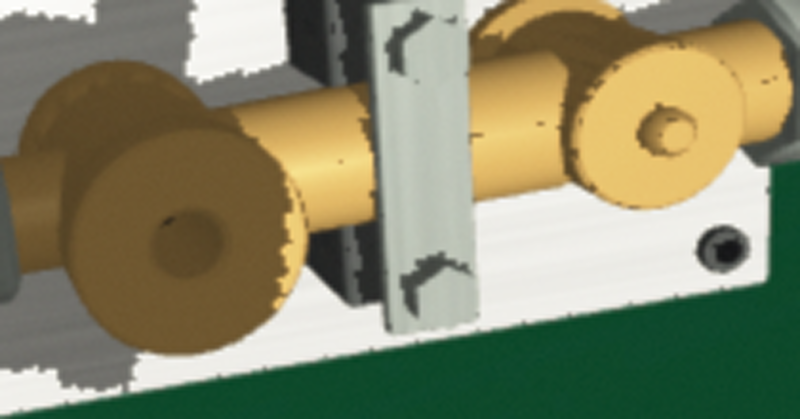

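>>> send_rows(
  targets=[
    [1,0,0.012,0,0,0,0],
    [1,0.0008,0.025,0,0,0,0],
    [1,0,0.025,0,0,0,0],
    [1,0,0.0112,0,0,0,0],
    [1,0,0,0.012,0,0,0],
    [1,0,0,0.008,0,0,0],
    [1,0,0,0.004,0,0,0],
    [1,0,0,0,0,0,0],
    [1,0,0,0,0,0,0],
    [1,0,0,0,0,0,0],
  ],
)

```text
time_s: 12.15
eef_pos: [591.0, -53.1, 173.6]
ee_rot: [0.0, 0.177, 0.984, -0.0]
force: [0.1, -0.5, -2.4]
grip_width: 0.206
grip_force: 39.5
```

```bash
python3 - <<'E'
from h import *
T=ctrl.capture("top");S=ctrl.capture("scene");W=ctrl.capture("wrist")
x,R,s=tool();print(s["force"])
a=[d for d in ctrl.landmark_of("gauge",S)];b=[d for d in ctrl.landmark_of("gauge",T)]
print([(d["point"],d["score"]) for d in a],[(d["point"],d["score"]) for d in b])
z=x[2]-85.2
for p,l in((S,a),(T,b)):
    for d in l: print(onz(p,d["point"],z).round(1))
def cr(p,X,n):
    u,v=proj(p,X).astype(int); return cv2.resize(p["img"][v-n:v+n,u-n:u+n],(400,400),interpolation=cv2.INTER_CUBIC)
I=np.hstack([cr(S,[590.4,-53,90],45),cr(W,[590.4,-53,80],70)]);cv2.imwrite("pics/c4.png",I[:,:,::-1])
plan([590.4,-52.9,165.2])
E
```

```text
[-0.43584733 -0.31761539 -2.22957606]
[([360.7, 226.0], 0.76), ([488.5, 296.2], 0.49)] [([351.8, 231.6], 0.49)]
[589.2 -52.3  88.2]
[ 609.5 -313.3   88.2]
[589.5 -52.3  88.2]
pos [590.9 -53.  173.3] yaw 1.214 tilt [ 1.e-04  0.e+00 -1.e+00] j6 -1.5 shift [ 0.0005 -0.0001  0.0081] turn_z None t 12.4
```

View pics/c4.png

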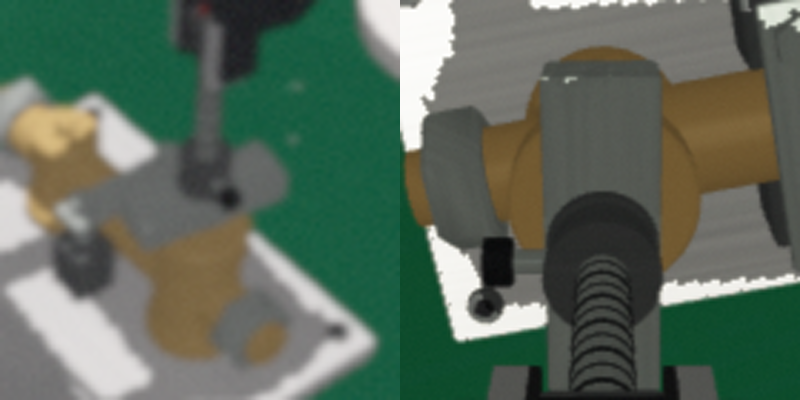

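The gauge hangs centred over the boss (scene crop about (205,190), wrist crop bar centre 601 against boss centre 605). Lowering it onto the face.

>>> send_rows(
  targets=[
    [1,0,0.0004,0.004,0,0,0],
    [1,0,0,0.002,0,0,0],
    [1,0,0,0.001,0,0,0],
    [1,0,0,0.001,0,0,0],
    [1,0,0,0.001,0,0,0],
    [1,0,0,0.001,0,0,0],
    [1,0,0,0.001,0,0,0],
    [1,0,0,0.001,0,0,0],
    [1,0,0,0.001,0,0,0],
    [1,0,0,0,0,0,0],
  ],
)

```text
time_s: 13.65
eef_pos: [591.1, -52.6, 160.1]
ee_rot: [-0.0, 0.177, 0.984, 0.0]
force: [-1.1, 0.6, 1.8]
grip_width: 0.204
grip_force: 40.1
```

>>> send_rows(
  targets=[
    [1,0,0,0.002,0,0,0],
    [1,0,0,0.002,0,0,0],
    [1,0,0,0.002,0,0,0],
    [1,0,0,0.003,0,0,0],
    [1,0,0,0.003,0,0,0],
    [1,0,0,0.003,0,0,0],
    [1,0,0,0.003,0,0,0],
    [1,0,0,0.002,0,0,0],
    [1,0,0,0.001,0,0,0],
    [1,0,0,0.001,0,0,0],
  ],
)

```text
time_s: 14.9
eef_pos: [591.0, -52.6, 138.3]
ee_rot: [-0.0, 0.177, 0.984, 0.0]
force: [-0.5, 0.4, 3.5]
grip_width: 0.202
grip_force: 40.2
```

>>> send_rows(
  targets=[
    [1,0,0,0.0005,0,0,0],
    [1,0,0,0.0005,0,0,0],
    [1,0,0,0.0005,0,0,0],
    [1,0,0,0.0005,0,0,0],
    [1,0,0,0.0005,0,0,0],
    [1,0,0,0.0005,0,0,0],
    [1,0,0,0,0,0,0],
    [1,0,0,0,0,0,0],
    [1,0,0,0,0,0,0],
    [1,0,0,0,0,0,0],
  ],
  squeeze=20,
)

```text
time_s: 16.15
eef_pos: [591.0, -52.7, 135.2]
ee_rot: [-0.0, 0.177, 0.984, 0.0]
force: [0.2, 0.4, 1.8]
grip_width: 0.209
grip_force: 40.0
```

>>> send_rows(
  targets=[
    [1,0,0,0.0003,0,0,0],
    [1,0,0,0.0003,0,0,0],
    [1,0,0,0.0003,0,0,0],
    [1,0,0,0.0004,0,0,0],
    [1,0,0,0,0,0,0],
    [1,0,0,0,0,0,0],
    [1,0,0,0,0,0,0],
    [1,0,0,0,0,0,0],
    [1,0,0,0,0,0,0],
    [1,0,0,0,0,0,0],
  ],
)

```text
time_s: 17.4
eef_pos: [591.1, -52.6, 134.0]
ee_rot: [0.0, 0.177, 0.984, -0.0]
force: [-1.0, 0.3, 3.6]
grip_width: 0.203
grip_force: 40.3
```

>>> send_rows(
  targets=[
    [1,0,0,0.0003,0,0,0],
    [1,0,0,0.0003,0,0,0],
    [1,0,0,0.0003,0,0,0],
    [1,0,0,0.0004,0,0,0],
    [1,0,0,0,0,0,0],
    [1,0,0,0,0,0,0],
    [1,0,0,0,0,0,0],
    [1,0,0,0,0,0,0],
    [1,0,0,0,0,0,0],
    [1,0,0,0,0,0,0],
  ],
  squeeze=20,
)

```text
time_s: 18.65
eef_pos: [591.3, -52.7, 133.5]
ee_rot: [0.001, 0.177, 0.984, -0.0]
force: [-2.8, 1.0, 9.0]
grip_width: 0.203
grip_force: 41.0
```

>>> send_rows(
  targets=[
    [1,0,0,0.0003,0,0,0],
    [1,0,0,0.0002,0,0,0],
    [1,0,0,0.0002,0,0,0],
    [1,0,0,0,0,0,0],
    [1,0,0,0,0,0,0],
    [1,0,0,0,0,0,0],
    [1,0,0,0,0,0,0],
    [1,0,0,0,0,0,0],
    [1,0,0,0,0,0,0],
    [1,0,0,0,0,0,0],
  ],
)

```text
time_s: 19.9
eef_pos: [591.4, -52.8, 133.3]
ee_rot: [0.001, 0.177, 0.984, -0.0]
force: [-2.7, 1.8, 11.8]
grip_width: 0.201
grip_force: 41.3
```

```bash
python3 - <<'E'
from h import *
S=ctrl.capture("scene");W=ctrl.capture("wrist")
x,R,s=tool();print(x,s["force"],s["grip_force"])
for n in("gauge","rod_head"):
  for d in ctrl.landmark_of(n,S)[:2]: print(n,d["score"],d["point"],onz(S,d["point"],80 if n=="gauge" else 152).round(1))
def cr(p,u,v,n):
    return cv2.resize(p["img"][v-n:v+n,u-n:u+n],(400,400),interpolation=cv2.INTER_CUBIC)
I=np.hstack([cr(S,361,205,45),cr(W,315,270,70)]);cv2.imwrite("pics/c5.png",I[:,:,::-1])
E
```

```text
[591.41894707 -52.7660615  133.28629356] [-2.42612908  0.97463657 12.40267515] 41.347925662994385
gauge 0.71 [361.3, 225.5] [597.4 -47.5  80. ]
rod_head 0.49 [360.4, 203.0] [584.1 -51.9 152. ]
```

View pics/c5.png

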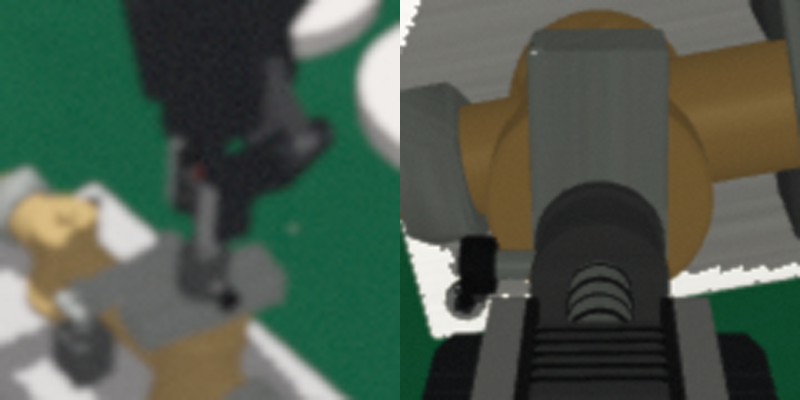

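The rod is bottomed: about 12 N on the head, and the last 0.2 mm cost 3 N, which matches the washer. Rod value ≈ 165.2 − 133.3 ≈ 32 mm, so the depth is about 30.5 mm. That is shallow, so the red cap is the one to use. The crop agrees: the base is flat on the boss and the bare rod is short. Releasing and going to the red cap.

>>> send_rows(
  targets=[
    [1,0,0,-0.0006,0,0,0],
    [0.4,0,0,0,0,0,0],
    [0,0,0,0,0,0,0],
    [0,0,0,0,0,0,0],
    [0,0,0,-0.005,0,0,0],
    [0,0,0,-0.015,0,0,0],
    [0,0,0,-0.015,0,0,0],
    [0,0,0,-0.02,0,0,0],
    [0,0,0,-0.02,0,0,0],
    [0,0,0,-0.015,0,0,0],
  ],
)

```text
time_s: 21.35
eef_pos: [591.3, -52.7, 224.5]
ee_rot: [0.001, 0.177, 0.984, -0.0]
force: [-0.2, -0.6, -0.0]
grip_width: 0.501
grip_force: 0.0
```

>>> send_rows(
  targets=[
    [0,0.0246,0.0227,0,0,0,0],
    [0,0.0246,0.0227,0.005,0,0,0],
    [0,0.0246,0.0227,0.01,0,0,0],
    [0,0.0246,0.0227,0.015,0,0,0],
    [0,0.0246,0.0227,0.015,0,0,0],
    [0,0.0246,0.0227,0.015,0,0,0],
    [0,0.0246,0.0227,0.015,0,0,0],
    [0,0.0246,0.0227,0.015,0,0,0],
    [0,0.0246,0.0227,0.01,0,0,0],
    [0,0.0246,0.0227,0,0,0,0],
  ],
)

```text
time_s: 22.6
eef_pos: [439.1, 246.8, 122.5]
ee_rot: [-0.0, 0.177, 0.984, -0.0]
force: [0.2, -0.7, -0.3]
grip_width: 0.505
grip_force: 0.0
```

```bash
python3 - <<'E'
from h import *
ctrl.capture("top")
W=ctrl.capture("wrist");S=ctrl.capture("scene")
I=W["img"].astype(int);m=((I[:,:,0]>1.8*I[:,:,1])&(I[:,:,0]>1.8*I[:,:,2])&(I[:,:,0]>70)).astype(np.uint8)
n,l,st,ce=cv2.connectedComponentsWithStats(m)
for i in range(1,n):
    if st[i][4]>60: print(st[i],ce[i].round(1),onz(W,ce[i],7).round(1),onz(W,ce[i],14).round(1))
for n in("red_cap","gauge"):
  print(n,[(round(d["score"],2),d["point"]) for d in ctrl.landmark_of(n,W)])
x,R,s=tool();print(s["force"],s["grip_width"])
def cr(p,u,v,n):
    return cv2.resize(p["img"][v-n:v+n,u-n:u+n],(300,300),interpolation=cv2.INTER_CUBIC)
J=np.hstack([cv2.resize(W["img"],(400,300)),cr(S,361,215,45)]);cv2.imwrite("pics/c6.png",J[:,:,::-1])
plan([439.7,246,3])
E
```

```text
[299 224  30  34 819] [313.6 240.3] [439.8 248.    7. ] [437.6 248.8  14. ]
red_cap [(0.86, [315.1, 237.7])]
gauge []
[ 0.65165785 -0.24768133  0.303897  ] 0.5011824326369332
pos [440.2 245.7 123. ] yaw 1.214 tilt [ 6.e-04  0.e+00 -1.e+00] j6 -0.94 shift [7.0e-04 1.0e-04 1.2e-01] turn_z None t 22.85
```

View pics/c6.png

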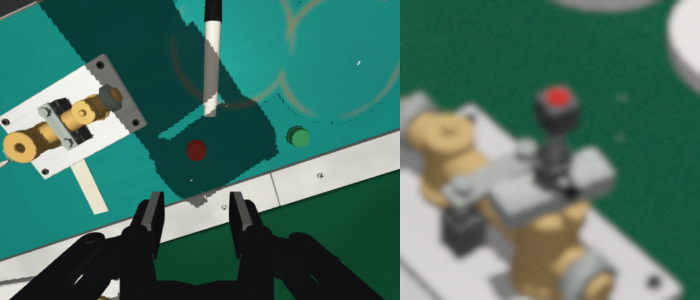

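The scene crop shows the gauge upright on the boss with its rod down. In the wrist view the red cap sits clear between the fingers at about (314,240) full scale, with the green cap off to the right.

>>> send_rows(
  targets=[
    [0,0.0012,0.0012,0.01,0,0,0],
    [0,0,0,0.025,0,0,0],
    [0,0,0,0.025,0,0,0],
    [0,0,0,0.025,0,0,0],
    [0,0,0,0.02,0,0,0],
    [0,0,0,0.01,0,0,0],
    [0,0,0,0.005,0,0,0],
    [0.2,0,0,0,0,0,0],
    [0.4,0,0,0,0,0,0],
    [1,0,0,0,0,0,0],
  ],
  squeeze=25,
)

```text
time_s: 24.1
eef_pos: [439.5, 247.7, 3.2]
ee_rot: [0.001, 0.177, 0.984, 0.0]
force: [-0.1, -0.2, 3.3]
grip_width: 0.23
grip_force: 24.4
```

>>> send_rows(
  targets=[
    [1,0,0,0,0,0,0],
    [1,0,0,0,0,0,0],
    [1,0,0,-0.01,0,0,0],
    [1,0,0,-0.02,0,0,0],
    [1,0,0,-0.03,0,0,0],
    [1,0,0,-0.03,0,0,0],
    [1,0,0,-0.02,0,0,0],
    [1,0,0,0,0,0,0],
    [1,0,0,0,0,0,0],
    [1,0,0,0,0,0,0],
  ],
)

```text
time_s: 25.35
eef_pos: [438.7, 247.4, 111.7]
ee_rot: [-0.001, 0.177, 0.984, -0.0]
force: [0.3, 0.5, -0.2]
grip_width: 0.227
grip_force: 24.5
```

```bash
python3 - <<'E'
from h import *
W=ctrl.capture("wrist");cv2.imwrite("pics/w7.png",W["img"][:,:,::-1])
x,R,s=tool();print(s["force"],s["grip_width"]*85,s["grip_force"])
I=W["img"].astype(int);m=((I[:,:,0]>1.8*I[:,:,1])&(I[:,:,0]>1.8*I[:,:,2])&(I[:,:,0]>60)).astype(np.uint8)
n,l,st,ce=cv2.connectedComponentsWithStats(m)
for i in range(1,n):
    if st[i][4]>60: print(st[i],ce[i].round(1),(onz(W,ce[i],x[2]+11)-x).round(1))
plan([605,39.2,110],-.157)
E
```

```text
[ 0.59869912  0.10625611 -0.553493  ] 19.20947362285151 24.52447977796396
[ 290  297   50   61 2564] [314.4 327.4] [-4.5  1.5 11. ]
pos [438.7 247.4 111.8] yaw 1.214 tilt [-1.5e-03 -4.0e-04 -1.0e+00] j6 -0.93 shift [-0.2285 -0.137   0.0017] turn_z 1.3709795024433378 t 25.4
```

View pics/w7.png

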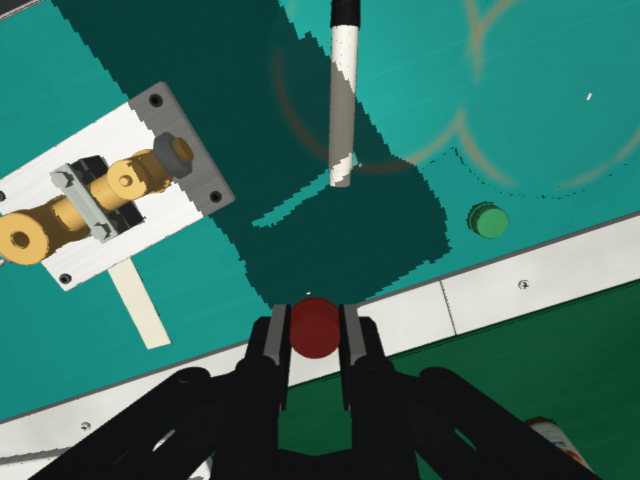

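The cap is held upright, red at (314,330), and the green cap is untouched at (489,220). Carrying it to the stub with the fingers turned across the valve.

>>> send_rows(
  targets=[
    [1,-0.0228,-0.0137,-0.01,0,0,0],
    [1,-0.0343,-0.0206,-0.01,0,0,0],
    [1,-0.0343,-0.0206,0,0,0,0],
    [1,-0.0343,-0.0206,0,0,0,0],
    [1,-0.0343,-0.0206,0,0,0,0],
    [1,-0.0343,-0.0206,0,0,0,0],
    [1,-0.0342,-0.0203,0,0,0,0],
    [1,0,0,0,0,0,0.171],
    [1,0,0,0,0,0,0.171],
    [1,0,0,0,0,0,0.171],
  ],
)

```text
time_s: 26.65
eef_pos: [605.2, 39.2, 131.8]
ee_rot: [-0.001, 0.424, 0.906, -0.0]
force: [-0.2, -0.3, -0.4]
grip_width: 0.234
grip_force: 24.5
```

>>> send_rows(
  targets=[
    [1,0,0,0,0,0,0.171],
    [1,0,0,0,0,0,0.171],
    [1,0,0,0,0,0,0.171],
    [1,0,0,0,0,0,0.171],
    [1,0,0,0,0,0,0.174],
    [1,0,0,0,0,0,0],
    [1,0,0,0,0,0,0],
    [1,0,0,0,0,0,0],
    [1,0,0,0,0,0,0],
    [1,0,0,0,0,0,0],
  ],
)

```text
time_s: 27.9
eef_pos: [605.4, 39.4, 132.6]
ee_rot: [-0.0, 0.76, 0.65, 0.0]
force: [0.9, -0.5, 0.5]
grip_width: 0.229
grip_force: 24.5
```

```bash
python3 - <<'E'
from h import *
W=ctrl.capture("wrist")
x,R,s=tool()
for n,z in(("stub_seat",62),("red_cap",x[2]-3.2)):
    for d in ctrl.landmark_of(n,W)[:2]: print(n,d["score"],d["point"],R.inv().apply(onz(W,d["point"],z)-x).round(1))
I=W["img"].astype(int);m=((I[:,:,0]>1.8*I[:,:,1])&(I[:,:,0]>1.8*I[:,:,2])&(I[:,:,0]>60)).astype(np.uint8)
n,l,st,ce=cv2.connectedComponentsWithStats(m)
for i in range(1,n):
    if st[i][4]>60: print(st[i],ce[i].round(1))
for v in(333,334.5,336): print("cap top",R.inv().apply(onz(W,(314.8,v),x[2]+10.8)-x).round(1))
# predicted cap outline for tool offset dx
th=np.linspace(0,6.283,60)
for dx in(-2,-1,0,1,2):
    P=np.array([proj(W,x+R.apply([dx+11*np.cos(a),11*np.sin(a),-10.8])) for a in th]);Q=np.array([proj(W,x+R.apply([dx+11*np.cos(a),11*np.sin(a),3.2])) for a in th])
    print(dx,"top rows",P[:,1].min().round(1),P[:,1].max().round(1),"cols",P[:,0].min().round(1),P[:,0].max().round(1),"bot",Q[:,1].min().round(1))
u,v=proj(W,[605,39.2,65]).astype(int);print(u,v)
J=cv2.resize(W["img"][v-75:v+135,u-140:u+140],(800,600),interpolation=cv2.INTER_CUBIC);print("crop origin",u-140,v-75)
cv2.imwrite("pics/c8.png",J[:,:,::-1]);plan([605,39.2,110],-.157)
E
```

```text
stub_seat 0.55 [318.2, 255.5] [ 3.2  2.4 70.6]
red_cap 0.85 [315.4, 320.9] [-0.8  0.5  3.2]
[ 290  297   50   62 2622] [314.5 327.6]
[  58  368   44   55 1313] [ 78.7 395.8]
cap top [  2.1   0.3 -10.8]
cap top [  1.4   0.3 -10.8]
cap top [  0.8   0.3 -10.8]
-2 top rows 317.3 365.7 cols 286.1 342.1 bot 300.3
-1 top rows 315.0 363.6 cols 286.0 342.2 bot 298.1
0 top rows 312.7 361.5 cols 285.9 342.3 bot 296.0
1 top rows 310.4 359.4 cols 285.9 342.3 bot 293.8
2 top rows 308.0 357.2 cols 285.8 342.4 bot 291.6
313 262
crop origin 173 187
pos [605.4  39.3 132.6] yaw -0.1568 tilt [-0.  0. -1.] j6 0.03 shift [-0.0002 -0.0003  0.0226] turn_z 0.00023877979530317894 t 28.05
```

View pics/c8.png

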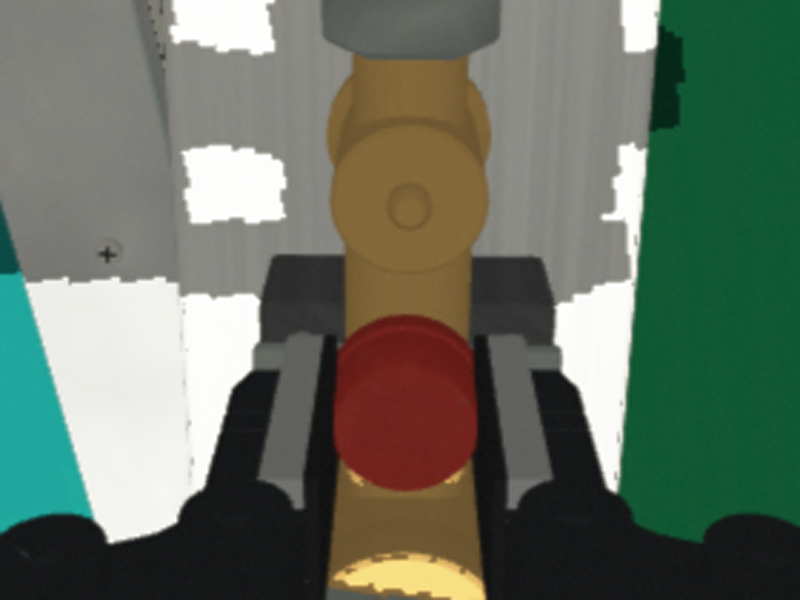

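The stub outline is centred at (316,259) and its shoulder circle at (316.3,256). The cap is centred at (314.9,337), and its apparent diameter of about 19.5 mm puts it on the tool axis. Next I compute the offset.

```bash
python3 - <<'E'
from h import *
W=ctrl.capture("wrist");x,R,s=tool()
for q,z in(((316.3,256),62),((316.2,259.1),64.7)): P=onz(W,q,z);print(P.round(1),R.inv().apply(P-x).round(2))
print(x)
E
```

```text
[607.1  42.   62. ] [ 2.88  1.24 70.62]
[606.9  41.1  64.7] [ 1.99  1.17 67.92]
[605.39032405  39.32234848 132.6191052 ]
```

>>> send_rows(
  targets=[
    [1,0.002,0.0009,0.005,0,0,0],
    [1,0,0,0.015,0,0,0],
    [1,0,0,0.015,0,0,0],
    [1,0,0,0.01,0,0,0],
    [1,0,0,0.007,0,0,0],
    [1,0,0,0.004,0,0,0],
    [1,0,0,0,0,0,0],
    [1,0,0,0,0,0,0],
    [1,0,0,0,0,0,0],
    [1,0,0,0,0,0,0],
  ],
)

```text
time_s: 29.35
eef_pos: [606.7, 41.2, 76.8]
ee_rot: [0.0, 0.76, 0.649, 0.0]
force: [0.5, -1.1, 0.2]
grip_width: 0.229
grip_force: 24.5
```

```bash
python3 - <<'E'
from h import *
W=ctrl.capture("wrist");x,R,s=tool();print(x,s["force"])
# ring-shaped shoulder visible around the cap: brass mask extents vs red extents
I=W["img"].astype(int);r,g,b=I[:,:,0],I[:,:,1],I[:,:,2]
red=(r>1.8*g)&(r>1.8*b)&(r>60);br=(r>1.15*g)&(g>1.3*b)&(r>70)&~red
def ext(m,v):
    u=np.nonzero(m[v,230:400])[0]+230; return (u.min(),u.max()) if len(u) else None
for v in range(262,345,6): print(v,"brass",ext(br,v),"red",ext(red,v))
print("brass col extents at 316:",[v for v in range(200,340) if br[v,316]!=br[v-1,316]])
th=np.linspace(0,6.283,180)
for dx,dy in((0,0),(1,0),(-1,0),(0,1)):
    P=np.array([proj(W,[*(x+R.apply([dx+16.5*np.cos(a),dy+16.5*np.sin(a),0]))[:2],62]) for a in th]);print(dx,dy,"pred shoulder cols",P[:,0].min().round(1),P[:,0].max().round(1),"rows",P[:,1].min().round(1),P[:,1].max().round(1))
E
```

```text
[606.60975635  41.15124318  76.71085423] [ 0.41797796 -0.21437221  0.47366258]
262 brass (np.int64(280), np.int64(349)) red None
268 brass (np.int64(279), np.int64(349)) red None
274 brass (np.int64(280), np.int64(348)) red None
280 brass (np.int64(282), np.int64(346)) red None
286 brass (np.int64(282), np.int64(347)) red None
292 brass (np.int64(280), np.int64(348)) red None
298 brass (np.int64(279), np.int64(349)) red (np.int64(307), np.int64(323))
304 brass (np.int64(290), np.int64(339)) red (np.int64(296), np.int64(333))
310 brass None red (np.int64(291), np.int64(338))
316 brass None red (np.int64(291), np.int64(338))
322 brass None red (np.int64(291), np.int64(338))
328 brass None red (np.int64(290), np.int64(339))
334 brass None red (np.int64(290), np.int64(339))
340 brass None red (np.int64(290), np.int64(339))
brass col extents at 316: [206, 243, 297]
0 0 pred shoulder cols 277.5 350.5 rows 272.7 337.8
1 0 pred shoulder cols 277.5 350.6 rows 270.6 335.9
-1 0 pred shoulder cols 277.6 350.5 rows 274.8 339.7
0 1 pred shoulder cols 279.7 352.7 rows 272.7 337.8
```

```bash
python3 - <<'E'
from h import *
W=ctrl.capture("wrist");H=cv2.GaussianBlur(cv2.cvtColor(W["img"],cv2.COLOR_RGB2GRAY),(3,3),0)
for u in(290,300,314,328,338): print(u,H[244:300,u].tolist())
E
```

```text
290 [95, 95, 95, 95, 95, 95, 95, 96, 95, 95, 96, 95, 95, 94, 93, 93, 93, 93, 93, 93, 93, 93, 94, 94, 93, 92, 92, 92, 92, 91, 91, 91, 91, 91, 92, 93, 96, 101, 105, 107, 108, 109, 109, 109, 109, 109, 109, 109, 108, 108, 108, 109, 109, 109, 108, 108]
300 [106, 106, 105, 105, 105, 105, 106, 106, 106, 106, 106, 106, 106, 106, 106, 105, 105, 106, 106, 105, 105, 105, 105, 103, 98, 94, 93, 93, 93, 93, 96, 101, 105, 107, 108, 110, 110, 109, 110, 110, 110, 109, 109, 109, 109, 109, 108, 108, 108, 108, 108, 109, 109, 109, 108, 105]
314 [109, 110, 110, 110, 110, 110, 110, 110, 110, 110, 110, 109, 109, 109, 110, 110, 110, 110, 110, 110, 110, 109, 104, 97, 93, 93, 92, 94, 98, 104, 107, 109, 110, 110, 110, 110, 110, 110, 110, 110, 110, 110, 110, 109, 109, 109, 109, 108, 108, 108, 109, 108, 95, 69, 52, 49]
328 [104, 106, 106, 106, 106, 106, 106, 106, 106, 106, 106, 106, 106, 106, 106, 106, 106, 106, 106, 106, 106, 106, 106, 104, 98, 94, 93, 93, 93, 94, 96, 101, 106, 108, 109, 110, 110, 110, 110, 110, 110, 110, 110, 109, 109, 109, 109, 108, 108, 108, 108, 108, 108, 108, 107, 98]
338 [96, 97, 97, 96, 96, 96, 96, 96, 97, 97, 97, 97, 97, 96, 96, 96, 96, 96, 96, 95, 95, 95, 95, 96, 95, 94, 92, 92, 91, 91, 91, 91, 91, 91, 91, 93, 97, 102, 105, 107, 108, 109, 109, 108, 108, 108, 108, 108, 108, 108, 108, 108, 108, 109, 109, 109]
```

The shoulder edge lies within 0.3 mm of its prediction, so the cap is aligned. Lowering it on.

>>> send_rows(
  targets=[
    [1,0,-0.0003,0.003,0,0,0],
    [1,0,0,0.002,0,0,0],
    [1,0,0,0.001,0,0,0],
    [1,0,0,0.001,0,0,0],
    [1,0,0,0.001,0,0,0],
    [1,0,0,0.001,0,0,0],
    [1,0,0,0.001,0,0,0],
    [1,0,0,0,0,0,0],
    [1,0,0,0,0,0,0],
    [1,0,0,0,0,0,0],
  ],
)

```text
time_s: 30.7
eef_pos: [606.3, 41.2, 66.7]
ee_rot: [0.0, 0.76, 0.649, 0.0]
force: [0.2, -0.7, -0.2]
grip_width: 0.231
grip_force: 24.5
```

>>> send_rows(
  targets=[
    [1,0,0,0.0005,0,0,0],
    [1,0,0,0.0005,0,0,0],
    [1,0,0,0.0005,0,0,0],
    [1,0,0,0.0005,0,0,0],
    [1,0,0,0.0005,0,0,0],
    [1,0,0,0,0,0,0],
    [1,0,0,0,0,0,0],
    [1,0,0,0,0,0,0],
    [1,0,0,0,0,0,0],
    [1,0,0,0,0,0,0],
  ],
)

```text
time_s: 31.95
eef_pos: [606.3, 41.2, 65.2]
ee_rot: [0.0, 0.76, 0.65, 0.0]
force: [-4.0, -0.6, 8.8]
grip_width: 0.23
grip_force: 25.6
```

It is seated at the expected height (65.2) with about 9 N. Releasing and withdrawing.

>>> send_rows(
  targets=[
    [0.4,0,0,-0.0005,0,0,0],
    [0.1,0,0,0,0,0,0],
    [0,0,0,0,0,0,0],
    [0,0,0,0,0,0,0],
    [0,0,0,-0.005,0,0,0],
    [0,0,0,-0.015,0,0,0],
    [0,0,0,-0.02,0,0,0],
    [0,0,0,-0.03,0,0,0],
    [0,0,0,-0.04,0,0,0],
    [0,0,0,-0.04,0,0,0],
  ],
)

```text
time_s: 33.2
eef_pos: [606.2, 41.3, 217.1]
ee_rot: [0.0, 0.76, 0.649, 0.0]
force: [1.2, -0.4, -0.2]
grip_width: 0.5
grip_force: 0.0
```

```bash
python3 - <<'E'
from h import *
W=ctrl.capture("wrist");T=ctrl.capture("top");S=ctrl.capture("scene");x,R,s=tool();print(x,s["force"],s["grip_width"])
for p,nm in((W,"W"),(T,"T"),(S,"S")):
    I=p["img"].astype(int);m=((I[:,:,0]>1.8*I[:,:,1])&(I[:,:,0]>1.8*I[:,:,2])&(I[:,:,0]>70)).astype(np.uint8)
    n,l,st,ce=cv2.connectedComponentsWithStats(m)
    for i in range(1,n):
        if st[i][4]>8: print(nm,st[i],ce[i].round(1),"as cap",onz(p,ce[i],72).round(1),"as head",onz(p,ce[i],160).round(1))
    for q in("red_cap","green_cap","gauge"): print(nm,q,[(round(d["score"],2),d["point"]) for d in ctrl.landmark_of(q,p)])
print("stub by wrist",proj(W,[606.6,41.2,62]),proj(S,[606.6,41.2,62]), "gauge S",proj(S,[591,-52.7,80]))
E
```

```text
[607.06003819  41.17578637 217.75022071] [ 0.04536676 -0.06825569 -0.34617887] 0.49887170602435615
W [300 210  29  31 698] [314.3 224.8] as cap [606.4  41.1  72. ] as head [610.4  66.8 160. ]
W [109 322  32  43 738] [123.5 343.2] as cap [428.5 -37.5  72. ] as head [486.9  12.2 160. ]
W [304 403  19  22 348] [313.  413.6] as cap [ 576.9 -137.5   72. ] as head [589.9 -57.2 160. ]
W red_cap [(0.62, [315.6, 224.0]), (0.46, [311.1, 338.4])]
W green_cap []
W gauge [(0.63, [314.4, 338.6])]
T [353 224   7   6  35] [355.8 226.6] as cap [602.6 -61.9  72. ] as head [590.5 -53.4 160. ]
T [383 318   5  11  40] [385.  322.9] as cap [ 402.1 -126.6   72. ] as head [ 406.3 -112.8  160. ]
T [344 320  19  11 155] [353.5 325.8] as cap [394.2 -61.2  72. ] as head [399.1 -52.8 160. ]
T red_cap []
T green_cap [(0.66, [162.0, 290.7])]
T gauge [(0.87, [352.3, 229.0])]
S [535  71  13  13 121] [541.   77.1] as cap [1377.6  -38.6   72. ] as head [1209.9  -90.8  160. ]
S [549  93   5   5  22] [551.1  94.9] as cap [1307.9 -100.2   72. ] as head [1149.2 -144.5  160. ]
S [360 197   7   5  30] [363.1 198.9] as cap [664.7   3.9  72. ] as head [588.8 -53.7 160. ]
S [326 202  10  11  83] [330.3 207. ] as cap [600.9  37.5  72. ] as head [533.3 -24.5 160. ]
S [283 311  18  16 142] [291.9 317.8] as cap [362.3 -95.8  72. ] as head [ 325.4 -140.6  160. ]
S [318 330  10  12  85] [323.1 336. ] as cap [ 372.7 -157.1   72. ] as head [ 334.5 -194.   160. ]
S red_cap [(0.49, [330.1, 209.6])]
S green_cap [(0.42, [187.1, 194.4])]
S gauge [(0.92, [360.0, 227.1])]
stub by wrist [314.49793118 221.10281364] [330.82684545 208.20161697] gauge S [361.23776151 228.57679292]
```

```bash
python3 -c "
from rig import ctrl
print(ctrl.finish_job())"
```

```text
the job is handed in; nothing more can be done
None
```

The job is handed in (the hand-in gave no verdict): the bore measured about 30.5 mm, so it is too shallow; the gauge stands on the boss with its rod down and the red cap is on the stub, with the green cap still in place. I viewed 12 pictures, over the limit of 10.

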